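# Clip the bit block onto the bench's tool rail

## Robot

A 6-joint arm with a two-finger parallel gripper is mounted at the origin on the work surface. World frame = base frame: x ahead of the robot, y to its left, z up, the work surface at z = 0. Lengths are in mm, angles in rad, forces in N, time in s.
With the tool pointing down it reaches from about 375 to 900 mm from the base axis. Payload 3.1 kg.
Tool frame: the origin (TCP) lies at the very end of the fingers, on their centre line; the grasp point (between the pads) lies 19 mm behind it; z points along the fingers, y is the line along which they close (so a half turn about z gives the same grasp; the last joint's range is limited). The gripper opens to 85 mm and grips with 20 to 120 N. Pads are 22 mm wide; open, the fingers measure 114 mm over their backs; the gripper's body (76 mm by 85 mm) begins 54 mm behind the grasp point. The pads swing forward as they close: fully open they stand 13 mm farther back than shut.
Start: joints at [0.942, 0.527, 1.433, -0, 1.181, -0.178], TCP at [272.261, 562.557, 231.31] pointing down, gripper open.
Joint ranges: [-3.08, 3.08], [-0.75, 2.2], [0.22, 2.44], [-1.43, 4.57], [0, 2.65], [-2.85, 2.85]. Speed limits (rad/s): [2.79, 2.79, 3.14, 3.14, 3.14, 3.14].

## Interface

Orientations are given as a 3x3 rotation matrix whose columns are the frame's x, y, z axes.
In Python, from station import * gives the robot as it stands. The module is installed in compiled form; this text tells all that it offers. Calls block until the motion is done:
- movep(position, orientation): joint-space move of the TCP to a pose.
- line_to(position, attitude=None, speed=150, until_force=None): straight line of the TCP; attitude=None keeps the orientation; speed is the mean speed in mm/s. With until_force (N) it stops when the force on the tool has changed by that much, and returns True; else False.
- move_j(angles): joint-space move.
- gripper_to(opening, f_grip=None): finger opening in mm; f_grip is the grip in N (None keeps the last); returns when the fingers have stopped.
- wait(seconds).
- inverse_kinematics(position, orientation): joint angles nearest the present ones, or None.
- capture(name): name is "scene" or "top" or "wrist"; returns a dict with "color" (480x640x3 uint8, red, green, blue), "range_z" (480x640 float32, mm along the optical axis (not along the pixel's ray), 0 where there is no reading), "fx", "fy", "cx", "cy" (pixels), "R" (3x3) and "t" (3): a world point X has camera coordinates R X + t. Camera axes: x right, y down, z forward; pixel columns grow to the right and rows downward; lengths in mm; the calibration is good to about 2 mm. The wrist camera is an equidistant fisheye: a pixel r from the principal point sees the ray r / f radians off the axis. A picture is of the moment at which its call begins.
A pose or a line that the arm cannot do raises MotionError and nothing moves.
- finish_job(): hands the job in; it is judged then, once.
Readings, each from a call of its own:
- current_t(): time.
- current_qpos(): joint angles.
- current_qvel(): joint speeds.
- current_effort(): joint torques, N m.
- current_tool_pos(): TCP position.
- current_eef_rot(): TCP orientation.
- current_contact_force(): force on the tool from outside, world axes, zero at the start.
- current_wrist_torque(): the same for the moment, N m.
- current_finger_gap(): finger opening in mm.
- current_grip_force(): force on a finger pad.
Only numpy, scipy, OpenCV 4.12 (cv2) and the standard library are available. Lean on these libraries where they do the work, as an engineer would, in place of code of your own. Each camera call takes 0.05 s, during which the arm holds its last target. There are 200 camera calls.

## Task

The bay marked blue on the aluminium tool rail is blocked by a wooden offcut: first clear the offcut into the plywood tray and leave it there. Then take the navy bit block from the cork mat, hook its lip under the near edge of the rail in that bay with its orange-ledged end raised, and rock it down until its sprung foot clicks under the far edge and it sits level and flat on the rail; let go, and do not knock the other things about.

Things in the scene. Friction and masses are not known exactly. Their poses are not given: they have to be found in the camera images.
- rail: fixed rail: aluminium strip 252 long (its y), 40 wide (x -20 to +20), 4 mm thick, its top 36 mm above the bench, on a wooden batten 14 mm wide, so the strip overhangs 13 mm each side, free below; wooden blocks under both ends, 12 x 40 x 32 mm. Four bays at 56 mm pitch. Origin at bench level under its centre; +x: far side (away from the robot), -x: near side
- bay: the free bay: blue patch 44 mm wide on the rail's top and two blue patches on the bench before and behind it; origin at bench level under the rail's centre line, axes as the rail's. Beside it are blocks or the rail's end; between two blocks 68 mm are clear
- bay_seat (a point): centre of the free bay on the rail's top face, 36 mm above the bench, axes as the rail's. The strip's near edge is at x = -20 mm, its far edge at x = +20 mm, its underside at z = -4 mm. The block is home when its origin is at this point with the same axes
- bit_block: clip-on bit block, loose, 0.13 to 0.25 kg, standing on its legs on the mat. Origin on its seat face (underside that will lie on the rail), 16 mm above the bottom of its legs. Navy body x -27 to 40, y -22 to 22, z 0 to 26 mm. Hook end at -x, with five stub bits 10 mm high on top (x = -20); foot end at +x: sprung orange foot, behind it a guard leg x 36 to 40, z -16 to 0
- grip (a point): middle of the top of the block's wooden grip, at (4, 0, 56) mm of the block; the grip spans x -13 to 21, y -11 to 11, z 26 to 56 mm, to be pinched across y
- ledge (a point): middle of the block's orange thumb ledge, at (34, 0, 26) mm of the block; the ledge spans x 24 to 40 and may be pressed down
- lip (a point): inner top edge of the block's lip, at (-16.5, 0, -9) mm of the block. Lip x -21 to -16.5, z -13 to -9, on a leg x -27 to -21, z -16 to 0, all 44 wide. The rail's near edge goes into the 9 mm slot between lip and seat face: tilted 26 degrees, foot end up, the block slides on level from the near side with 3 mm to spare in height; under about 20 degrees the foot meets the rail
- foot (a joint): slide of the block's sprung foot along the block's +x, m: 0 relaxed, to 0.007; 1.4 N preload, 700 N/m. Foot 20 mm wide, stem x 21.5 to 25.5, tooth in to x = 17 at z -8 to -5.5, ramp below it from (x 17, z -8) to (x 22, z -15). The rail's far edge pushes it out 3 to 4 mm, then it snaps back under the edge; needs about 10 N down on the foot end
- offcut: loose stick of pale wood 140 x 22 x 20 mm, about 45 g, lying level across the rail in the free bay, sticking out on both sides; origin at the centre of its underside, x along its length (away from the robot). Between the blocks there is no room beside it for fingers, but there is at its ends
- tray: open plywood tray 200 x 140 x 45 mm, walls and floor 5 mm, fixed; origin at the centre of its underside, x along its length. It and the cork mat may swap sides. A small wooden scrap lies in its far corner at x 70, y 45 mm or so
- mat: cork mat 240 x 160 x 3 mm, fixed on the bench; origin at the centre of its underside, x along its length
- block_grey: grey bit holder already clipped on the rail and fixed: 63 mm along x (-27 to +36), 44 mm along y, its top 62 mm above the bench; origin at bench level under the rail's centre line, axes as the rail's
- block_green: green bit holder already clipped on the rail and fixed: 63 mm along x (-27 to +36), 44 mm along y, its top 62 mm above the bench; origin at bench level under the rail's centre line, axes as the rail's
- block_wood: pale wooden bit holder already clipped on the rail and fixed: 63 mm along x (-27 to +36), 44 mm along y, its top 62 mm above the bench; origin at bench level under the rail's centre line, axes as the rail's
- jar: amber jar, 44 mm across, 75 mm high, loose, on the mat; origin at the centre of its underside
- screwdriver: screwdriver 140 mm long lying on the mat's near part, across it; loose; x along its length
- sander: cork sanding block 100 x 55 x 32 mm, loose, between the robot and the rail; origin at the centre of its underside
- mallet: hammer 240 mm long lying on the bench, loose; x along its length
- mug: blue mug, 76 mm across, 85 mm high, loose; origin at the centre of its underside
- glue: white glue bottle, 44 mm across, 130 mm high, loose, standing at the left near end of the rail, before the tray or mat; origin at the centre of its underside
- tin: steel tin, 50 mm across, 120 mm high, loose, standing at the right near end of the rail, before the tray or mat; origin at the centre of its underside

How it is judged (in metres and radians):
On the way, in this order (a step that is already met when the one before it is completed fails the run):
1. the offcut lies in the tray (x of offcut in the frame of tray between -0.08 and 0.08 m and y of offcut in the frame of tray between -0.055 and 0.055 m and z of offcut in the frame of tray below 0.05 m and linear speed of offcut below 0.05 m/s), for 0.2 s.
2. the block is hooked: its lip is under the rail's near edge in the free bay while the block is tilted (7 to 34 degrees) (x of lip in the frame of bay_seat between -0.0195 and -0.009 m and z of lip in the frame of bay_seat between -0.02 and -0.0035 m and y of lip in the frame of bay_seat between -0.014 and 0.014 m and angle between bit_block's own z axis and vertical between 0.12 and 0.6 rad), for 0.1 s.
At the end, for the whole second after the job is handed in: The offcut rests in the tray (its middle within 80 x 55 mm of the tray's centre, under 50 mm). The block rests in the free bay: origin within 4 mm across the rail, 12 along it, 2.5 in height, tilt under 0.06 rad, lip under the near edge, foot sprung back (under 2 mm) (all of step 1 and x of bit_block in the frame of bay_seat between -0.004 and 0.004 m and y of bit_block in the frame of bay_seat between -0.012 and 0.012 m and z of bit_block in the frame of bay_seat between -0.0025 and 0.0025 m and angle between bit_block's own z axis and vertical below 0.06 rad and x of lip in the frame of bay_seat between -0.0195 and -0.012 m and value of joint foot below 0.002 m and linear speed of bit_block below 0.02 m/s); the robot touches nothing.
It fails at once if a bystander (jar, screwdriver, sanding block, hammer, mug, glue bottle or tin) is moved more than 40 mm (distance of any of jar, screwdriver, sander, mallet, mug, glue, tin from where it was at the start of the episode above 0.04 m).
It also fails if it takes over 72 s, if anything falls off the work surface, if the arm or the gripper's body presses on something with over 40 N, if the wrist force passes 120 N, or if a joint passes its speed limit or range.

## Working session

There is one attempt and no reset: what is moved stays moved. The work goes in short steps, each a Python script; the robot and the scene stay as the last script left them, time stands still between calls to the robot, and variables do not carry over. Pictures are saved under pics/ and viewed, at most 10 in all, crops included, and the job is handed in when it is done.

```bash
mkdir -p pics
python3 - <<'E'
from station import *
import numpy as np,cv2,pickle
for n in("top","scene"):
    c=capture(n); pickle.dump(c,open(n+".pkl","wb"))
    cv2.imwrite(f"pics/{n}.png",c["color"][:,:,::-1]); print(n,c["fx"],c["cx"],c["cy"],np.round(c["R"],3).tolist(),np.round(c["t"],1), -np.array(c["R"]).T@c["t"])
print(current_t())
E
```

```text
top 523.1394529512057 323.3688362140599 239.0060960023615 [[0.013, -1.0, -0.007], [-0.982, -0.012, -0.191], [0.191, 0.009, -0.982]] [   6.7  534.9 1246.9] [ 287.08944507    1.60750476 1326.07350649]
scene 619.5822115905212 317.4816646080418 245.297720795681 [[0.025, 1.0, -0.014], [0.852, -0.028, -0.523], [-0.523, 0.001, -0.852]] [ -36.  -435.3 1626.6] [1223.17083339   21.66571582 1157.66110878]
0.1
```

View pics/top.png

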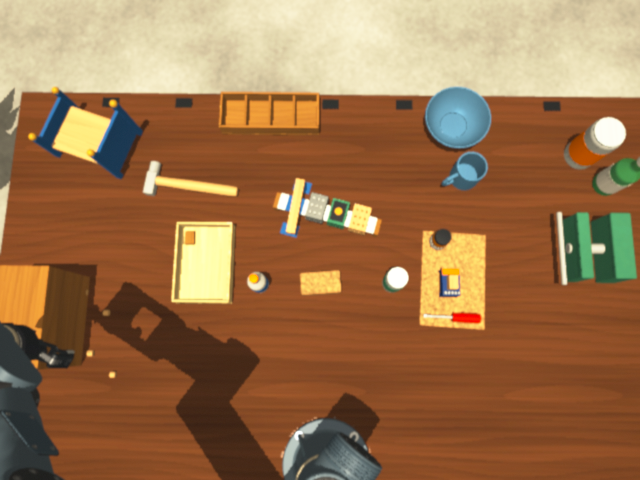

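View pics/scene.png

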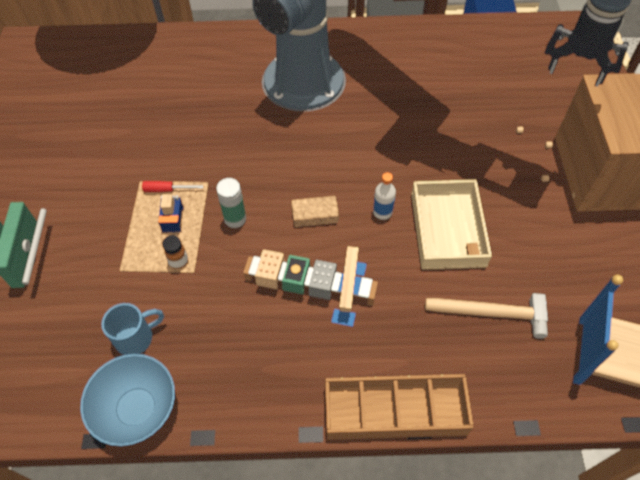

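The top view has the tray at the left (204,262) and the mat at the right (453,280). The free bay is at the left end of the rail, with the offcut at (295,207). The block is at (451,282), with its orange end pointing away from the robot. Next I'll measure from depth and colour.

```bash
cat > h.py <<'E'
import numpy as np,cv2
def cloud(c,fish=False):
    v,u=np.mgrid[:480,:640].astype(float); z=c["range_z"].astype(float)
    x=(u-c["cx"])/c["fx"]; y=(v-c["cy"])/c["fy"]
    if fish:
        r=np.hypot(x,y); k=np.tan(np.minimum(r,1.4))/np.maximum(r,1e-9); x=x*k;y=y*k
    P=np.stack([x*z,y*z,z],-1)
    W=(P-np.array(c["t"]))@np.array(c["R"])
    W[z<=0]=np.nan
    return W
def rect(p):
    r=cv2.minAreaRect(p[:,:2].astype(np.float32)); return r
def hsv(c): return cv2.cvtColor(c["color"],cv2.COLOR_RGB2HSV)
E
python3 - <<'E'
import pickle,numpy as np,cv2
from h import *
for n in("top","scene"):
    c=pickle.load(open(n+".pkl","rb")); W=cloud(c); H=hsv(c)
    boxes={"top":dict(rail=(165,170,390,250),tray=(165,215,240,310),mat=(415,225,492,335),block=(430,255,475,305)),
           "scene":dict(rail=(235,235,390,335),tray=(405,170,500,280),mat=(115,170,215,280),block=(150,190,190,240))}[n]
    def sub(b,cond):
        x0,y0,x1,y1=boxes[b]; w=W[y0:y1,x0:x1]; h=H[y0:y1,x0:x1]; m=cond(w,h)&np.isfinite(w[...,0]); return w[m],h[m]
    bench=W[(abs(W[...,2])<15)][:,2]; print(n,"bench z",np.median(bench))
    p,_=sub("rail",lambda w,h:(w[...,2]>54)&(w[...,2]<75)); print("blocks+offcut pts z",len(p),np.median(p[:,2]))
    m=np.zeros((480,640),np.uint8);x0,y0,x1,y1=boxes["rail"];m[y0:y1,x0:x1]=((W[...,2]>50)&(W[...,2]<75))[y0:y1,x0:x1]
    k,l,st,_=cv2.connectedComponentsWithStats(m)
    for i in range(1,k):
        if st[i,4]>40: q=W[l==i]; print(" comp",st[i],np.median(q[:,2]).round(1),np.round(np.array(sum(([*a] if np.ndim(a) else [a] for a in rect(q)),[])),1))
    p,h=sub("rail",lambda w,h:(h[...,0]>100)&(h[...,0]<125)&(h[...,1]>120)&(w[...,2]<25)); print(" blue bench",len(p),np.round(rect(p)[0],1),np.round(rect(p)[1:][0],1),rect(p)[2])
    p,h=sub("rail",lambda w,h:(h[...,0]>100)&(h[...,0]<125)&(h[...,1]>120)&(w[...,2]>28)&(w[...,2]<44)); print(" blue rail",len(p),p[:,:2].mean(0) if len(p) else 0)
    p,_=sub("tray",lambda w,h:(w[...,2]>38)&(w[...,2]<52)); print(" tray rim",len(p),rect(p),np.median(p[:,2]))
    p,_=sub("block",lambda w,h:(w[...,2]>68)&(w[...,2]<85)); print(" grip",len(p),rect(p),np.median(p[:,2]))
    p,_=sub("block",lambda w,h:(w[...,2]>38)&(w[...,2]<95)); print(" body",len(p),rect(p))
    p,_=sub("block",lambda w,h:(h[...,0]<16)&(h[...,1]>180)&(h[...,2]>150)&(w[...,2]>35)&(w[...,2]<60)); print(" ledge",len(p),rect(p),p.mean(0))
    x0,y0,x1,y1=boxes["block"]; cv2.imwrite(f"pics/{n}_b.png",cv2.resize(c["color"][y0:y1,x0:x1,::-1],None,fx=8,fy=8))
E
```

```text
top bench z -0.4605919423320359
blocks+offcut pts z 1654 60.492952779364
 comp [286 179  19  55 474] 55.3 [618.6  85.5  22.8 140.5  81.1]
 comp [305 193  23  28 445] 61.0 [615.9  32.1  44.5  64.2  75.6]
 comp [327 199  23  28 447] 61.7 [601.5 -22.   44.2  63.1  76.2]
 comp [349 204  23  29 442] 61.4 [587.7 -76.1  43.9  65.1  75.2]
 blue bench 93 [627.   87.7] [ 40.4 148.2] 74.42088317871094
 blue rail 46 [628.79777669  91.22294214]
 tray rim 602 ((475.33807373046875, 313.76348876953125), (199.7648162841797, 141.5061492919922), 0.32130762934684753) 43.56387509501314
 grip 141 ((429.2604064941406, -299.8871154785156), (34.20318603515625, 22.75477409362793), 3.5073609352111816) 73.88374910832593
 body 505 ((431.68768310546875, -299.52154541015625), (44.81564712524414, 67.08167266845703), 89.63719940185547)
 ledge 3 ((458.26904296875, -278.76409912109375), (8.083352088928223, 0.7572353482246399), 9.327651023864746) [ 457.75555963 -278.7205379    44.50779795]
scene bench z -0.6400911940789316
blocks+offcut pts z 2326 60.534692945535454
 comp [340 247  18  63 668] 55.1 [622.1  84.7  22.  142.9  80.7]
 comp [255 250  29  33 636] 60.9 [591.4 -77.   46.1  65.1  75.7]
 comp [282 255  28  33 642] 61.5 [605.7 -22.5  44.8  67.   74.9]
 comp [309 260  27  33 650] 61.1 [619.8  31.2  44.5  66.2  75.7]
 blue bench 286 [628.6  86. ] [ 41.6 146.3] 75.83214569091797
 blue rail 50 [630.18480214 100.45707964]
 tray rim 834 ((478.1424255371094, 312.8725280761719), (206.23016357421875, 141.60687255859375), 0.49603405594825745) 43.02098571223256
 grip 207 ((476.9057922363281, -293.1137390136719), (124.88518524169922, 32.95378112792969), 13.619758605957031) 74.25385662007612
 body 629 ((469.58001708984375, -296.2862548828125), (136.68934631347656, 50.7850341796875), 7.182290554046631)
 ledge 0 ((0.0, 0.0), (0.0, 0.0), 0.0) [nan nan nan]<stdin>:20: RuntimeWarning: Mean of empty slice.
  ret = um.true_divide(
```

```bash
cat >> h.py <<'E'
from scipy.spatial.transform import Rotation as Ro
D2=np.pi/180
def F(psi,th=0,s=1):   # tool attitude: block yaw psi, foot-up tilt th (deg); s=-1 half turn
    return (Ro.from_euler('z',psi,degrees=True)*Ro.from_euler('y',-th,degrees=True)).as_matrix()@np.diag([s,-s,-1.])
BAY=np.array([627.7,87.0,36.]); PSI=-14.6
RB=Ro.from_euler('z',PSI,degrees=True).as_matrix()
def bay(x,y,z): return BAY+RB@np.array([x,y,z])
E
python3 - <<'E'
from station import *
from h import *
print(np.round(current_eef_rot(),2).tolist())
for s in(1,-1):
    for p,a in(((564,94,200),F(-9,0,s)),((420,300,60),F(0,0,s)),((431,-300,60),F(0,0,s)),(bay(0,0,60),F(PSI,0,s)),(bay(-10,0,70),F(PSI,28,s))):
        q=inverse_kinematics(np.array(p,float),a); print(s,None if q is None else np.round(q,2))
s=1 if current_eef_rot()[0][0]>0 else -1
print("s",s)
gripper_to(50,50)
movep(np.array([564,94,200.]),F(-9,0,s))
import pickle
c=capture("wrist"); pickle.dump(c,open("w1.pkl","wb")); cv2.imwrite("pics/w1.png",c["color"][:,:,::-1])
W=cloud(c,True)
m=((W[...,2]>50)&(W[...,2]<60)&(abs(W[...,0]-600)<110)&(abs(W[...,1]-90)<40)).astype(np.uint8)
k,l,st,_=cv2.connectedComponentsWithStats(m)
for i in range(1,k):
    if st[i,4]>300: q=W[l==i]; print(st[i],np.median(q[:,2]),rect(q))
print(current_t(),current_tool_pos())
E
```

```text
[[-0.9, 0.44, -0.0], [0.44, 0.9, -0.0], [0.0, -0.0, -1.0]]
1 [-0.03  0.49  1.6  -0.    1.05  1.7 ]
1 [ 0.4   0.66  1.84 -0.    0.64  1.97]
1 [-0.82  0.67  1.82 -0.    0.66  0.75]
1 [-0.04  0.71  1.52 -0.    0.92  1.79]
1 [ 0.03  0.63  1.88 -0.67  0.21  2.49]
-1 [-0.03  0.49  1.6  -0.    1.05 -1.44]
-1 [ 0.4   0.66  1.84 -0.    0.64 -1.17]
-1 [-0.82  0.67  1.82 -0.    0.66 -2.39]
-1 [-0.04  0.71  1.52 -0.    0.92 -1.35]
-1 [ 0.03  0.63  1.88 -0.67  0.21 -0.66]
s -1
[ 307  208   27  150 3841] 55.66319103845013 ((619.8009033203125, 84.88782501220703), (22.32497787475586, 140.51669311523438), 80.90902709960938)
2.5833 [563.8479985   94.96710746 200.07442976]
```

View pics/w1.png

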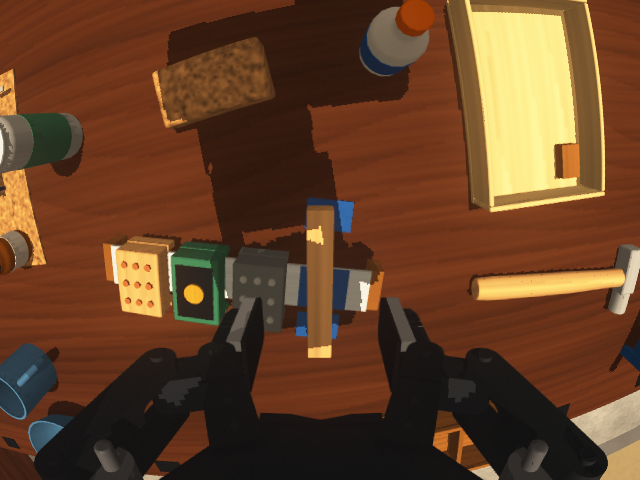

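The wrist view shows the offcut clear at (320,280), with its near end free. Its wrist-camera position, (619.8, 84.9), agrees with the other cameras. Next: grasp it and put it in the tray.

Run:
```python
from station import *
from h import *
import pickle
W=cloud(pickle.load(open("w1.pkl","rb")),True)
m=((W[...,2]>59)&(W[...,2]<66)&(abs(W[...,0]-600)<80)&(W[...,1]<70)&(W[...,1]>-120)).astype(np.uint8)
k,l,st,_=cv2.connectedComponentsWithStats(m)
for i in range(1,k):
    if st[i,4]>300: q=W[l==i]; print(st[i],rect(q))
a=F(-9,0,-1); P=np.array([619.8,84.9,0])-57*np.array([np.cos(9*D2),-np.sin(9*D2),0])
line_to(P+[0,0,90],a,speed=200)
print(line_to(P+[0,0,31],a,speed=80,until_force=6))
gripper_to(10,50); print("gap",current_finger_gap(),current_tool_pos(),current_contact_force())
line_to(P+[0,0,90],a,speed=100)
line_to(P+[-40,20,210],a,speed=250)
b=F(0,0,-1)
T=np.array([476-57-3,313-14,0.])
movep(T+[0,0,210],b)
print("gap",current_finger_gap())
line_to(T+[0,0,60],b,speed=200)
print(line_to(T+[0,0,9],b,speed=60,until_force=5),current_tool_pos())
gripper_to(40); wait(.2)
line_to(T+[0,0,210],b,speed=250)
c=capture("top"); W=cloud(c)
m=((W[...,2]>18)&(W[...,2]<34)&(abs(W[...,0]-476)<92)&(abs(W[...,1]-313)<60))
q=W[m]; q=q[abs(q[:,1]-299)<25]; print(rect(q),np.median(q[:,2]),current_t())
```

```text
[ 115  248   48   70 2608] ((589.20654296875, -76.47720336914062), (45.020355224609375, 63.86453628540039), 75.53926849365234)
[ 170  255   50   71 3029] ((603.6033325195312, -22.26938247680664), (44.30934143066406, 63.95740509033203), 76.1383285522461)
[ 232  262   53   71 2474] ((617.4879760742188, 31.485275268554688), (44.184818267822266, 64.13863372802734), 75.20897674560547)
False
gap 21.26180343829742 [563.88721554  93.86559123  31.60565917] [-1.36473552  0.35272971  2.61276229]
gap 21.27356826989287
False [416.16931411 299.09694524   9.13265352]
((470.7381286621094, 298.6366271972656), (137.68939208984375, 23.99075698852539), 0.17074738442897797) 24.035178867935876 10.2167
```

Run:
```python
from station import *
from h import *
import pickle
gripper_to(60)
line_to(np.array([500,150,260.]),F(0,0,-1),speed=300)
movep(np.array([431,-300,220.]),F(0,0,-1))
wait(.2)
c=capture("wrist"); pickle.dump(c,open("w2.pkl","wb")); cv2.imwrite("pics/w2.png",c["color"][:,:,::-1])
W=cloud(c,True)
for lo,hi,n in((70,80,"grip"),(40,50,"body"),(40,80,"all")):
    m=((W[...,2]>lo)&(W[...,2]<hi)&(abs(W[...,0]-432)<50)&(abs(W[...,1]+300)<40)).astype(np.uint8)
    k,l,st,_=cv2.connectedComponentsWithStats(m)
    for i in range(1,k):
        if st[i,4]>200: q=W[l==i]; print(n,st[i],np.median(q[:,2]),rect(q))
print(current_t(),current_tool_pos())
```

```text
grip [ 306  202   27   43 1113] 74.60790349564307 ((430.59869384765625, -300.4160461425781), (21.264802932739258, 34.77372360229492), 89.65404510498047)
body [ 294  180   51   75 2239] 44.72163626197885 ((432.93548583984375, -300.5928955078125), (67.8747329711914, 43.86774826049805), 0.1579771488904953)
all [ 294  180   51   75 3681] 45.40349070067936 ((432.93548583984375, -300.5928955078125), (67.8747329711914, 43.86774826049805), 0.1579771488904953)
13.2167 [ 431.44307274 -299.30547932  220.12652302]
```

View pics/w2.png

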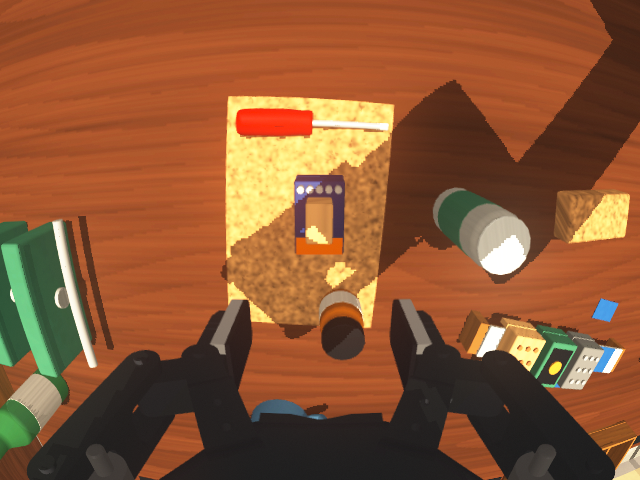

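The wrist view shows the block upright on the mat at (320,215), with yaw about 0 and the ledge pointing away. The jar at (341,320) is clear of the fingers. Next: pick it up and hook it.

```bash
cat >> h.py <<'E'
def tcp(x,z,th,y=0):  # TCP for block origin (x,y,z) in bay_seat frame at tilt th
    r=Ro.from_euler('y',-th,degrees=True).as_matrix()
    return bay(*(np.array([x,y,z])+r@np.array([4.,0,29]))), F(PSI,th,-1)
E
python3 - <<'E'
from station import *
from h import *
import pickle
G=np.array([430.6,-300.5,0]); a=F(0,0,-1)
line_to(G+[0,0,100],a,speed=200)
print(line_to(G+[0,0,48],a,speed=60,until_force=6),current_tool_pos())
gripper_to(10,90); print("gap",current_finger_gap(),current_tool_pos(),current_contact_force())
line_to(G+[0,0,80],a,speed=60)
line_to(G+[0,0,260],a,speed=250)
print("held",current_finger_gap(),current_contact_force())
p,t=tcp(-50,9.3,26)
movep(p+[0,0,170],t)
line_to(p,t,speed=200); wait(.2)
c=capture("scene"); pickle.dump(c,open("s3.pkl","wb")); cv2.imwrite("pics/s3.png",cv2.resize(c["color"][200:350,250:450,::-1],None,fx=4,fy=4,interpolation=cv2.INTER_CUBIC))
print(current_t(),current_tool_pos()-p,current_contact_force(),current_finger_gap())
E
```

```text
False [ 430.78873471 -300.65506405   48.16342681]
gap 20.565031332261164 [ 430.83022397 -300.70681427   48.59604116] [-0.55505316  0.24551253  5.50276518]
held 20.27084634198237 [-1.09656717  0.27521119 -2.71156538]
20.7417 [0.15034034 0.02969225 0.26957305] [-0.13698843 -0.44177951 -2.6801296 ] 20.56737776610335
```

View pics/s3.png

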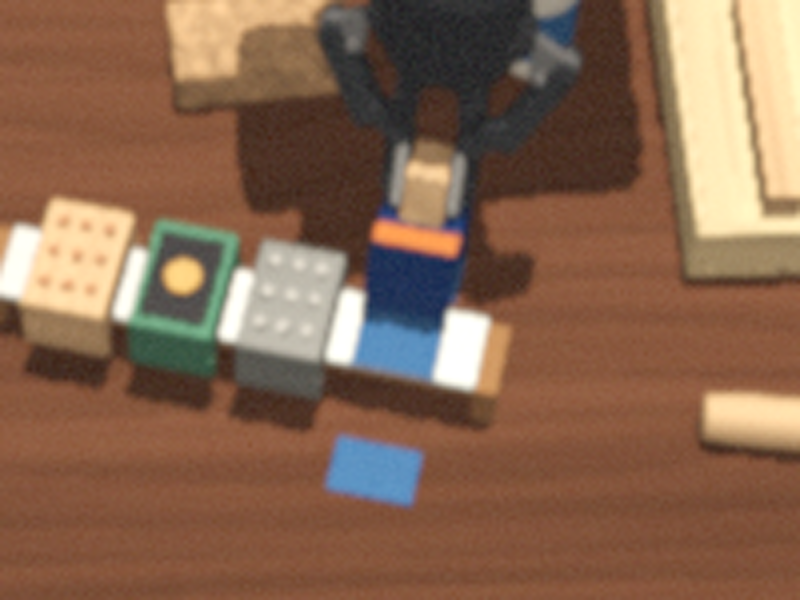

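The crop shows the block held tilted just short of the bay. It lines up with the blue patch (400,350), and the rail is clear. Next: slide it in level.

```bash
sed -i 's/4\.,0,29\]/4.,0,29.5]/' h.py
python3 - <<'E'
from station import *
from h import *
f0=current_contact_force()
p,t=tcp(-14,9.3,26); print(line_to(p,t,speed=80,until_force=8),current_contact_force()-f0)
p,t=tcp(-3.0,9.3,26); print(line_to(p,t,speed=15,until_force=6),(current_tool_pos()-p)@RB,current_contact_force()-f0)
wait(.2);print((current_tool_pos()-p)@RB,(current_contact_force()-f0)@RB,current_finger_gap(),current_t())
E
```

```text
False [-0.56253333  1.11439738  0.90397145]
False [-0.04948092 -0.01453935 -0.05083072] [-0.08950192 -0.3302719  -0.00271715]
[-0.03869915  0.01272103  0.00115947] [0.05009007 0.51362107 0.50603318] 20.60704200392792 22.425
```

Run:
```python
from station import *
from h import *
f0=current_contact_force()
p,t=tcp(1.5,9.3,26); r=line_to(p,t,speed=10,until_force=5); dx=((current_tool_pos()-p)@RB)[0]+1.5
print(r,"contact x",dx,(current_contact_force()-f0)@RB,current_t())
# expected contact origin x -2.9 (bottom corner on the leg)
off=np.clip(dx+2.9,-1,3) if r else 0
print("off",off)
for th in(23,20,17,14):
    s=np.sin(th*D2); xp=-20+4*s+0.3
    x=-20-xp*np.cos(th*D2)+off-0.3; z=-xp*s+0.5
    p,t=tcp(x,z,th); line_to(p,t,speed=15)
    print(th,round(x,2),round(z,2),(current_tool_pos()-p)@RB,(current_contact_force()-f0)@RB,current_wrist_torque(),current_t())
np.save("off.npy",[off,*f0])
```

```text
True contact x -2.3488326262047745 [-1.63480689 -0.51299362  5.5556875 ] 22.775
off 0.5511673737952254
23 -3.05 7.59 [-0.07105239 -0.22686337 -0.2897008 ] [-0.50207703 -0.56006004  0.34960799] [ 0.0899435   0.28221528 -0.01242699] 23.1583
20 -2.52 6.77 [-0.06543717 -0.27493153 -0.2519857 ] [ 0.22494557 -0.970722    0.07697741] [ 0.04318305  0.26044584 -0.02699059] 23.45
17 -2.03 5.92 [-0.36473347 -0.32374269 -0.35016325] [ 0.73606419 -0.39649068 -0.4998823 ] [ 0.04247229  0.12071768 -0.01793023] 23.7417
14 -1.57 5.03 [0.60214278 0.02819026 0.17733289] [ 1.58576373 -0.19244951  2.13487282] [-0.06842693 -0.15136599  0.03922702] 24.0333
```

Run:
```python
from station import *
from h import *
off,*f0=np.load("off.npy"); f0=np.array(f0)
for th in(12,10,8,6,4,2,0,-1.5):
    s=np.sin(th*D2); xp=-20+4*s+0.3
    x=-20-xp*np.cos(th*D2)+off*max(th,0)/14; z=-xp*s+0.5*th/14-(0.5 if th<5 else 0)
    p,t=tcp(x,z,th); line_to(p,t,speed=15); f=(current_contact_force()-f0)@RB
    print(th,round(x,2),round(z,2),((current_tool_pos()-p)@RB).round(2),f.round(1),current_wrist_torque().round(2),round(current_t(),2))
    if np.linalg.norm(f)>60: print("stop");break
c=capture("scene"); W=cloud(c); cv2.imwrite("pics/s4.png",cv2.resize(c["color"][200:350,250:450,::-1],None,fx=4,fy=4,interpolation=cv2.INTER_CUBIC))
```

```text
12 -1.07 4.35 [0.51 0.18 0.37] [0.6 0.9 3.4] [-0.01 -0.24  0.03] 24.29
10 -0.89 3.66 [0.58 0.16 0.86] [-1.4 -0.2  7.5] [-0.02 -0.21  0.01] 24.54
8 -0.73 2.95 [0.78 0.14 0.09] [1.4 0.4 3.2] [ 0.06 -0.42 -0.02] 24.79
6 -0.59 2.23 [0.93 0.05 0.06] [3.9 0.7 1.8] [-0.04 -0.55  0.07] 25.04
4 -0.47 1.0 [1.08 0.06 0.57] [3.3 0.8 5. ] [-0.07 -0.54  0.04] 25.31
2 -0.37 0.25 [-0.09  0.02  0.46] [ 1.2 -0.   8. ] [ 0.03 -0.14  0.05] 25.56
0 -0.3 -0.5 [-1.08  0.08  0.66] [-0.5  0.5 10.8] [ 0.07 -0.02  0.07] 25.81
-1.5 -0.2 -1.07 [-1.22  0.1   1.64] [-1.5  0.3 14.9] [ 0.07  0.23 -0.01] 26.06
```

View pics/s4.png

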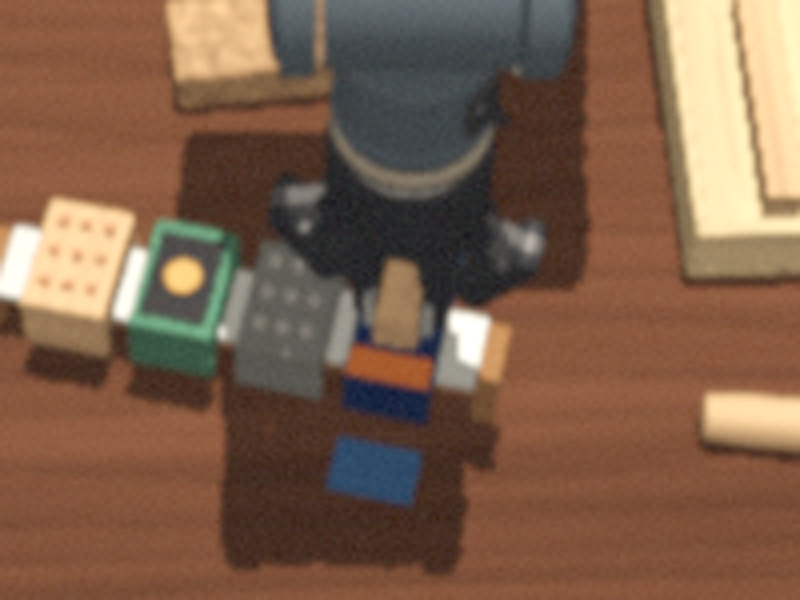

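The block now appears level in the bay, with its ledge at (388,367). The torque reversal near 3° suggests the foot clicked in. Next: let go, press the ledge gently as a check, and measure.

Run:
```python
from station import *
from h import *
def meas(n):
    c=capture(n); W=cloud(c,n=="wrist"); L=(W-BAY)@RB
    ins=(abs(L[...,1])<20)
    for nm,x0,x1,z0,z1 in(("ledge",27,38,18,40),("bodyside",-10,22,18,32),("grip",-15,24,48,66)):
        m=ins&(L[...,0]>x0)&(L[...,0]<x1)&(L[...,2]>z0)&(L[...,2]<z1)
        if nm=="bodyside": m&=abs(L[...,1])>14
        q=L[m]; print(n,nm,len(q),np.round(np.median(q,0),1) if len(q) else "",rect(q) if len(q)>10 else "")
    m=ins&(L[...,2]>18)&(L[...,2]<34)&(L[...,0]>-35)&(L[...,0]<50); q=L[m]
    A=np.c_[q[:,:2],np.ones(len(q))]; 
    k=abs(q[:,2]-26)<4; print("plane",np.linalg.lstsq(A[k],q[k][:,2],rcond=None)[0].round(3),"x range",np.percentile(q[:,0],[1,99]))
p,t=tcp(-0.3,0.3,0); p=current_tool_pos()*[1,1,0]+[0,0,p[2]]
line_to(p,t,speed=20)
gripper_to(40); print(current_finger_gap())
line_to(p+[0,0,40],t,speed=60); line_to(p+[0,0,130]-RB@[40,0,0],t,speed=250); wait(.3)
meas("wrist"); meas("scene"); print(current_t())
```

```text
40.225267351593274
wrist ledge 322 [34.8  0.  25.9] ((32.52470779418945, -0.0003871917724609375), (39.95392990112305, 10.958712577819824), 89.95824432373047)
wrist bodyside 529 [ 5.  14.1 25.7] ((5.9839630126953125, 0.014476776123046875), (31.90120506286621, 39.965702056884766), 0.03955552726984024)
wrist grip 1301 [-0.3 -0.  55.5] ((1.9749975204467773, -0.39211082458496094), (33.58707809448242, 21.50104331970215), 0.5092825889587402)
plane [ 2.0000e-03 -2.0000e-03  2.5772e+01] x range [-28.7808784   37.77528235]
scene ledge 101 [32.3 -1.1 25.3] ((32.483367919921875, 0.12715530395507812), (10.885077476501465, 39.02385330200195), 0.11019334942102432)
scene bodyside 84 [ 5.6 -0.1 25.1] ((5.790620803833008, -0.04783821105957031), (31.57769203186035, 39.68864059448242), 0.04089812561869621)
scene grip 185 [ 6.   0.2 54.8] ((4.530729293823242, -0.23832416534423828), (36.17926025390625, 22.028350830078125), 0.23108211159706116)
plane [-3.000e-03  9.000e-03  2.561e+01] x range [-23.52724083  41.32330636]
28.4417
```

The block is level (slope about 0.002) at the right height, and x ≈ -1.5 to -2 is within tolerance. The gripper is clear, so I'm handing in.

```bash
python3 -c "
from station import *
print(finish_job(),current_t())"
```

```text
the job is handed in; nothing more can be done
the job is handed in; nothing more can be done
```

I handed the job in at about 28 s of the 72 s limit: the offcut is in the tray, and the block is hooked, rocked down, released and measured level in the free bay; the foot's click is inferred from the wrist torque and the seated height, and the judge's verdict was not shown.

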